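# Angle the heat-sink bar past the cover post into the amplifier's bay

## Robot

A 6-joint arm with a two-finger parallel gripper is mounted at the origin on the work surface. World frame = base frame: x ahead of the robot, y to its left, z up, the work surface at z = 0. Lengths are in m, angles in rad, forces in N, time in s.
With the tool pointing down it reaches from about 0.35 to 0.925 m from the base axis. Payload 6.4 kg.
Tool frame: the origin (TCP) lies at the very end of the fingers, on their centre line; the grasp point (between the pads) lies 19 mm behind it (bot.grasp_offset is the z of the grasp point in the tool frame, in m); z points along the fingers, y is the direction in which the jaws open and shut (so a half turn about z gives the same grasp; the last joint's range is limited). The gripper opens to 94 mm and grips with 3 to 60 N. Pads are 16 mm wide; open, the fingers measure 119 mm over their backs; the gripper's body (75 mm by 177 mm) begins 78 mm behind the grasp point.
Start: joints at [1.06, 0.245, 1.558, -0, 1.339, -0.174], TCP at [0.215, 0.613, 0.205] pointing down, gripper open.
Joint ranges: [-3.13, 3.13], [-1.02, 2.26], [0.13, 2.54], [-0.95, 4.09], [0.21, 2.88], [-2.74, 2.74]. Speed limits (rad/s): [2.57, 2.57, 3.14, 3.14, 3.14, 3.14].

## Interface

Orientations are given as a 3x3 rotation matrix whose columns are the frame's x, y, z axes.
In Python, from bench import get_obs, imaging, bot gives the robot as it stands.
- The arm moves only by the tool send_rows, never from a script. Its argument "motion" is a list of rows, each a list of 3 entries, a list of its own where there are three numbers: the closure in counts, from 0 (fully open) to 255 (shut), then the shift along the world's x, y, z in cm, then the turn, a rotation vector about the world's x, y, z in rad. In form: [[hand, [tx, ty, tz], [rx, ry, rz]], ...]. A call has 1 to 12 rows; each row shifts and turns the commanded pose from where the row before left it; what a row does not reach is not made up. A row lasts 1/8 s, in which the tool goes at most 62.5 mm and 10.7 degrees, less where a joint would pass 70% of its speed; a pose out of reach is approached as far as the arm can. A call is refused whole if a number of a shift passes 6.25 or a number of a turn 0.188, either way. A call with a gripper value outside its range is refused whole. The fingers move at their own pace and stop on an object; "grip_force" is the grip in N (left out, the last holds). Time passes only in rows, so rows that do not move let the fingers close. It gives the time, the measured TCP pose, the force and the opening at its end, in the units of the state.
- get_obs(): the state, without advancing time (a new reading comes with each control period).
- imaging.get_image(name): name is "scene" or "side" or "wrist"; returns a dict with "frame" (480x640x3 uint8, red, green, blue), "range_z" (480x640 float32, m along the optical axis (not along the pixel's ray), 0 where there is no reading), "fx", "fy", "cx", "cy" (pixels), "k1" (the pictures are not rectified: a ray, as slopes to the right and down, at radius r is drawn at 1 + k1 r^2 times it, then the intrinsics apply), "extrinsics" (4x4, takes a point from camera to world coordinates). Camera axes: x right, y down, z forward; pixel columns grow to the right and rows downward; lengths in m; the calibration is good to about 2 mm. A picture is of the moment at which its call begins.
- bot.sign_off(): hands the job in, once; it reports no verdict.
The state is a dict: "time": time; "joint_positions": joint angles; "qvel": joint speeds; "joint_efforts": joint torques, N m; "eef_pos": TCP position; "eef_rot": TCP orientation; "contact_force": force on the tool from outside, world axes, zero at the start; "moment": the same for the moment, N m; "grip_width": finger opening in m.
Only numpy, scipy, OpenCV 4.12 (cv2) and the standard library are available. Lean on these libraries where they do the work, as an engineer would, in place of code of your own. Each camera call takes 0.05 s, during which the arm holds its last target. There are 200 camera calls.

## Task

Push the long finned heat-sink bar along the bench into the open bay in the front of the amplifier chassis, until it lies fully home along the bay's back wall. The steel cover post stands in the way, so push one end in behind the post first and then swing the other end in. Only push it with the fingertips, never grip it or lift it off the bench, leave the things around it where they are, and finish clear of everything.

Things in the scene. Friction and masses are not known exactly. Their poses are not given: they have to be found in the camera images.
- bar: loose finned aluminium heat-sink bar, about 0.35 kg, a plain rectangular bar on the outside: 250 mm long (its y), 32 mm wide (its x), 28 mm high, fins along its length on top. Origin: centre of its underside. It lies flat on the bench in front of the chassis, roughly parallel to the bay; it slides and turns on the bench with ordinary dry friction
- bar_left (a point): middle of the bar's end face on its +y end (125 mm from the bar's centre, 14 mm up); at the start the end to the robot's left
- bar_right (a point): middle of the bar's end face on its -y end (125 mm from the bar's centre, 14 mm up); at the start the end to the robot's right
- chassis: fixed aluminium amplifier chassis with an open-topped bay in its front (robot) side; the bench is the bay's floor. Origin: middle of the bay's mouth, at bench height; x points into the bay, y along the mouth to the robot's left. Bay: 300 mm between its side walls (y = -150 to 150 mm; walls 32 mm high), 70 mm deep (mouth x = 0, back wall face x = 70 mm)
- bay_back (a point): middle of the foot of the bay's back wall (70 mm in from the mouth). Behind it is the chassis body, 90 mm deep, 320 mm long, 50 mm high. At the front of each side wall a steel ear, 32 mm high, 6 mm thick, flares 45 degrees outwards towards the robot, out to about x = -20 mm, y = +-177 mm in the chassis frame
- post: fixed round steel cover post, 16 mm in diameter, 45 mm high, in the bay's mouth about 60 mm inside one side wall (which one varies: about x = 0, y = +90 or -90 mm in the chassis frame). Origin: centre of its foot. The gap from post to the far side wall is shorter than the bar. At the mirrored place is only a flush cap that obstructs nothing
- jar: small pale jar with black lid, 44 mm in diameter, 48 mm high, beside the chassis; origin under its centre; leave alone
- spool: solder spool, 52 mm in diameter, 40 mm high, standing on its flange beside the chassis; origin under its centre; leave alone
- calculator: desk calculator, 190 mm (x) by 140 mm (y), 26 mm high, to the robot's right; origin under its centre; leave alone
- meter: multimeter lying on its back, 170 mm (x) by 85 mm (y), 46 mm high, to the robot's left; origin under its centre; leave alone
- screwdriver: screwdriver lying along its x beyond the calculator; leave alone
- fuses: cardboard box of fuses, 50 mm (x) by 75 mm (y), 30 mm high, beyond the multimeter; origin under its centre; leave alone

How it is judged:
By the outcome, as a careful person would: the job done as asked, in the order asked, and still so for the second after the job is handed in, with the robot touching nothing.
It also fails if it takes over 64 s, if anything falls off the work surface, if the arm or the gripper's body presses on something with over 40 N, if the wrist force passes 120 N, or if a joint passes its speed limit or range.

## Working session

There is one attempt and no reset: what is moved stays moved. The work goes in short steps, Python scripts to look and compute and a tool call to move; the robot and the scene stay as the last step left them, time stands still between calls to the robot, and variables do not carry over. Pictures are saved under pics/ and viewed, about 8 in all and at most 12, crops included, and the job is handed in when it is done.

Besides the shell and the picture viewer there is one more tool, called by a JSON object that holds its "api" and its "payload", one argument or row to a line. send_rows: Moves the arm, as the interface text tells. Its arguments: {"type":"object","properties":{"motion":{"type":"array"},"grip_force":{"type":"number"}},"required":["motion"]}

```bash
ls; mkdir -p pics
python3 - <<'E'
from bench import get_obs, imaging, bot
import cv2,numpy as np
o=get_obs();print(o['time'],o['eef_pos'],o['eef_rot'],o['grip_width'])
for n in("scene","side"):
    d=imaging.get_image(n);np.savez(f"pics/{n}0.npz",**d)
    cv2.imwrite(f"pics/{n}0.png",d["frame"][:,:,::-1]);print(n,d["fx"],d["k1"],d["extrinsics"])
E
```

```text
pics
0.0 [0.21452991 0.61295394 0.20438803] [[-9.43805072e-01  3.30501397e-01 -9.01690248e-04]
 [ 3.30502483e-01  9.43803697e-01 -1.64020219e-03]
 [ 3.08929476e-04 -1.84604201e-03 -9.99998248e-01]] 0.09407732205565719
scene 521.1489723157249 -0.14893274602098497 [[ 0.01949854  0.76040998 -0.64915057  1.22842284]
 [ 0.99972127 -0.00618418  0.02278453 -0.0459845 ]
 [ 0.01331112 -0.6494139  -0.76031862  0.84262366]
 [ 0.          0.          0.          1.        ]]
side 514.2823941165982 -0.011376067386350388 [[ 0.89921237 -0.28192587  0.33456675  0.18923955]
 [-0.43743429 -0.59378415  0.67533075 -0.73616629]
 [ 0.00826722 -0.75361673 -0.6572621   0.74772518]
 [ 0.          0.          0.          1.        ]]
```

View pics/scene0.png

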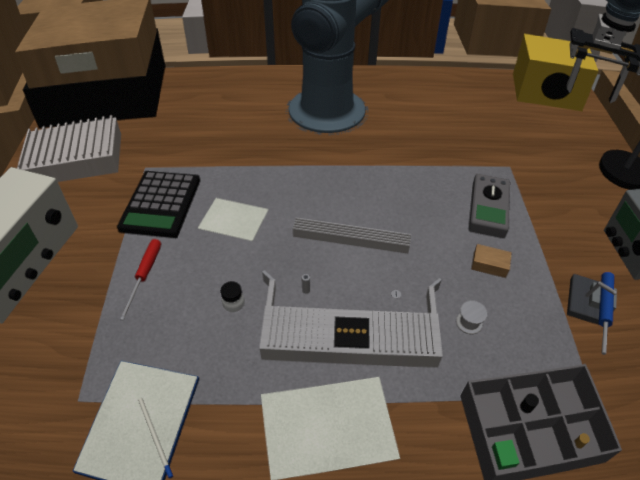

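View pics/side0.png

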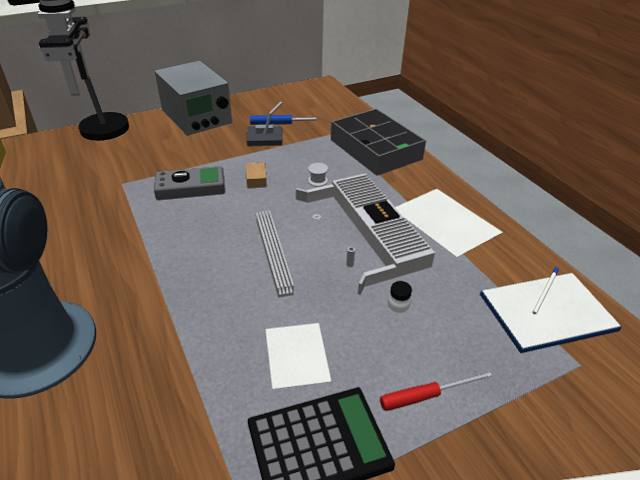

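The scene view shows the bar at about (352,234), the post at (306,283) on the robot's right (-y), and the flush cap at (397,294). The chassis body is at about (350,335) and its ears at (268,277) and (434,286). So the bar's right end goes in first.

```bash
cat > h.py <<'E'
import numpy as np,cv2
def cloud(d):
    K=np.array([[d["fx"],0,d["cx"]],[0,d["fy"],d["cy"]],[0,0,1.]])
    v,u=np.mgrid[:480,:640]
    p=cv2.undistortPoints(np.stack([u,v],-1).reshape(-1,1,2).astype(float),K,np.array([float(d["k1"]),0,0,0])).reshape(480,640,2)
    z=d["range_z"].astype(float)
    c=np.dstack([p*z[...,None],z]); E=np.array(d["extrinsics"])
    w=c@E[:3,:3].T+E[:3,3]; w[z==0]=np.nan
    return w
def sel(w,x0,x1,y0,y1,z0,z1):
    m=(w[...,0]>x0)&(w[...,0]<x1)&(w[...,1]>y0)&(w[...,1]<y1)&(w[...,2]>z0)&(w[...,2]<z1)
    return w[m]
E
python3 - <<'E'
from h import *
S=4;x0,x1,y0,y1=.25,.95,-.45,.40
for n in("scene","side"):
    d=dict(np.load(f"pics/{n}0.npz"));w=cloud(d)
    print(n,"mat z",np.nanmedian(w[200:210,280:290,2]) if n=="scene" else np.nanmedian(w[240:250,200:210,2]))
    p=sel(w,x0,x1,y0,y1,.012,.08)
    g=np.zeros((int((x1-x0)*500),int((y1-y0)*500)),np.uint8)
    g[((p[:,0]-x0)*500).astype(int),((p[:,1]-y0)*500).astype(int)]=255
    g=cv2.morphologyEx(g,cv2.MORPH_CLOSE,np.ones((3,3)))
    k,l,st,c=cv2.connectedComponentsWithStats(g)
    pl=l[((p[:,0]-x0)*500).astype(int),((p[:,1]-y0)*500).astype(int)]
    for i in range(1,k):
        q=p[pl==i]
        if len(q)<30: continue
        q2=q[q[:,2]>np.percentile(q[:,2],95)-.008]
        r=cv2.minAreaRect((q2[:,:2]*1000).astype(np.float32))
        print(i,len(q),np.round(q.min(0),3),np.round(q.max(0),3),"top rect",np.round(r[0],1),np.round(r[1],1),round(r[2],2))
E
```

```text
scene mat z 0.0017218374974191097
1 3394 [ 0.273 -0.45   0.012] [ 0.48  -0.311  0.033] top rect [ 377.5 -390.9] [139.2 193.6] 82.92
2 2003 [0.303 0.301 0.012] [0.488 0.4   0.048] top rect [395.2 363.3] [ 81.8 168.3] 74.13
3 1918 [ 0.443 -0.086  0.012] [0.525 0.164 0.034] top rect [483.6  39.7] [251.1  37.9] 78.87
4 634 [ 0.495 -0.41   0.012] [ 0.696 -0.365  0.03 ] top rect [ 546.4 -384.1] [ 24.4 103.3] 81.69
5 874 [0.522 0.286 0.012] [0.594 0.372 0.036] top rect [557.6 329.3] [75.2 54.6] 70.07
6 250 [ 0.59  -0.144  0.012] [ 0.675 -0.118  0.037] top rect [ 632.5 -126.2] [85.1 21.5] 8.52
7 121 [ 0.61  -0.064  0.012] [ 0.628 -0.05   0.049] top rect [618.4 -56.7] [17.2 13.5] 0.13
8 265 [0.615 0.177 0.012] [0.697 0.21  0.035] top rect [654.3 187.5] [21.9 86.2] 74.82
9 544 [ 0.628 -0.218  0.012] [ 0.672 -0.176  0.052] top rect [ 649.5 -197.6] [40.1 39.4] 25.86
10 579 [0.674 0.23  0.012] [0.725 0.281 0.045] top rect [700. 256.] [50.  51.5] 80.05
11 9137 [ 0.681 -0.137  0.012] [0.794 0.186 0.055] top rect [738.4  25.1] [319.9  91.7] 86.18
12 6468 [ 0.783 -0.425  0.012] [ 0.95  -0.245  0.025]
[... 840 characters left out ...]
.791 0.21  0.053] top rect [737.9  20.9] [318.3  90.6] 85.83
11 116 [ 0.61  -0.068  0.012] [ 0.628 -0.05   0.048] top rect [619.9 -58.2] [16.6 12.7] 62.06
12 540 [ 0.626 -0.223  0.012] [ 0.668 -0.179  0.051] top rect [ 648.5 -199.6] [39.7 38.5] 30.31
13 279 [0.676 0.227 0.012] [0.725 0.283 0.042] top rect [702.  255.4] [53.3 48.7] 62.2
19 4397 [ 0.783 -0.426  0.012] [ 0.95  -0.249  0.025] top rect [ 879.1 -337.6] [150.9 172.2] 79.0
24 1165 [0.83  0.209 0.012] [0.95  0.399 0.063] top rect [853.3 286.4] [ 92.8 212.6] 33.0
25 685 [0.852 0.234 0.012] [0.95  0.4   0.054] top rect [900.5 316.8] [ 95.8 165.7] 0.63
26 32 [0.869 0.313 0.033] [0.889 0.338 0.039] top rect [879.5 326. ] [20.2 23.1] 19.8
```

{"api": "send_rows", "payload": {
  "motion": [
    [255,[1.6,-4.9,0],[0,0,-0.12]],
    [255,[1.6,-4.9,0],[0,0,-0.12]],
    [255,[1.6,-4.9,0],[0,0,-0.12]],
    [255,[1.6,-4.9,0],[0,0,-0.12]],
    [255,[1.6,-4.9,0],[0,0,-0.12]],
    [255,[1.6,-4.9,0],[0,0,-0.12]],
    [255,[1.6,-4.9,0],[0,0,-0.12]],
    [255,[1.6,-4.9,0],[0,0,-0.12]],
    [255,[1.6,-4.9,0],[0,0,-0.12]],
    [255,[1.6,-4.9,0],[0,0,-0.12]],
    [255,[1.6,-4.9,0],[0,0,-0.12]],
    [255,[1.6,-4.9,0],[0,0,-0.12]]
  ],
  "grip_force": 5
}}

```text
time: 1.6
eef_pos: [0.4068, 0.0238, 0.2053]
eef_rot: [[0.209, 0.978, 0.0], [0.978, -0.209, 0.0], [0.0, 0.0, -1.0]]
contact_force: [-0.2, 0.1, -0.3]
grip_width: 0.0007
```

{"api": "send_rows", "payload": {
  "motion": [
    [255,[1.5,-4.7,0],[0,0,0]],
    [255,[1.6,-4.7,-2],[0,0,0]],
    [255,[1.5,-4.6,-3],[0,0,0]],
    [255,[0,0,-5],[0,0,0]],
    [255,[0,0,-4],[0,0,0]],
    [255,[0,0,-3.5],[0,0,0]],
    [255,[0,0,-2],[0,0,0]],
    [255,[0,0,0],[0,0,0]]
  ]
}}

```text
time: 2.6
eef_pos: [0.4512, -0.1137, 0.0088]
eef_rot: [[0.205, 0.979, -0.004], [0.979, -0.205, 0.002], [0.001, -0.004, -1.0]]
contact_force: [0.4, -0.2, 0.8]
grip_width: 0.0005
```

{"api": "send_rows", "payload": {
  "motion": [
    [255,[0.45,1.0,0],[0,0,0]],
    [255,[0.2,1.0,0],[0,0,0]],
    [255,[0.2,0.8,0],[0,0,0]],
    [255,[0.2,1.0,0],[0,0,0]],
    [255,[0.2,1.0,0],[0,0,0]],
    [255,[0.2,1.0,0],[0,0,0]],
    [255,[0.16,0.8,0],[0,0,0]],
    [255,[0,0,0],[0,0,0]]
  ]
}}

```text
time: 3.6
eef_pos: [0.4683, -0.0472, 0.0099]
eef_rot: [[0.204, 0.979, -0.001], [0.979, -0.204, 0.002], [0.002, -0.002, -1.0]]
contact_force: [0.5, -0.1, -0.6]
grip_width: 0.0005
```

{"api": "send_rows", "payload": {
  "motion": [
    [255,[-0.4,-2,0],[0,0,0]],
    [255,[-0.2,-1,5],[0,0,0]],
    [100,[0,0,5],[0,0,0.17]],
    [0,[-1.8,1,0],[0,0,0.18]],
    [0,[-1,2,0],[0,0,0.18]],
    [0,[-1,2.5,0],[0,0,0.18]],
    [0,[0,2.5,0],[0,0,0.18]],
    [0,[0,2,0],[0,0,0.18]],
    [0,[0,1,0],[0,0,0.18]],
    [0,[0,0,0],[0,0,0.18]],
    [0,[0,0,0],[0,0,0.146]],
    [0,[0,0,0],[0,0,0]]
  ]
}}

```text
time: 5.1
eef_pos: [0.4241, 0.032, 0.1097]
eef_rot: [[-0.98, 0.201, -0.002], [0.201, 0.98, 0.001], [0.002, 0.001, -1.0]]
contact_force: [0.6, 0.2, 0.5]
grip_width: 0.0935
```

```bash
cat >> h.py <<'E'
O=np.array([.6233,.0310]); CX=np.array([.9976,-.0698]); CY=np.array([.0698,.9976])
def bar(tag,box=(.40,.70,-.13,.25)):
    from bench import imaging,get_obs
    for n in ("scene","side"):
        d=imaging.get_image(n); cv2.imwrite(f"pics/{n}{tag}.png",d["frame"][:,:,::-1])
        w=cloud(d); m=(w[...,2]>.018)&(w[...,2]<.033)&(w[...,0]>box[0])&(w[...,0]<box[1])&(w[...,1]>box[2])&(w[...,1]<box[3])
        C=(w[...,:2]-O)@np.stack([CX,CY],1)
        # leave out chassis walls/ears, post, body
        m&=(C[...,0]<.069)&(np.abs(C[...,1])<.147+np.clip(-C[...,0]-.03,0,1)*9)&(np.hypot(C[...,0],C[...,1]+.09)>.012)
        k,l,st,_=cv2.connectedComponentsWithStats(cv2.morphologyEx(m.astype(np.uint8),cv2.MORPH_CLOSE,np.ones((3,3))))
        i=1+np.argmax(st[1:,4]); q=w[m&(l==i)][:,:2]*1000
        r=cv2.minAreaRect(q.astype(np.float32)); b=cv2.boxPoints(r)
        e=max([b[1]-b[0],b[2]-b[1]],key=np.linalg.norm); e=e/np.linalg.norm(e)*np.sign(e[1])
        c=np.array(r[0])/1000; cc=np.array([(c-O)@CX,(c-O)@CY])*1000
        y=np.degrees(np.arctan2(-e[0],e[1]))
        print(n,"world c",np.round(c*1000,1),"yaw",round(y,1),"| chassis c",np.round(cc,1),"yaw",round(y+4,1),"size",np.round(r[1],1),
          "L",np.round((cc+125*np.array([-np.sin(np.radians(y+4)),np.cos(np.radians(y+4))]))),"n",len(q))
    o=get_obs(); t=o["eef_pos"]; print("t",round(o["time"],2),"tcp",np.round(t*1000,1),"tool y ang",round(np.degrees(np.arctan2(o["eef_rot"][1,1],o["eef_rot"][0,1])),1),"F",np.round(o["contact_force"],1))
E
python3 -c "
from h import *
bar('1')"
```

```text
scene world c [492.3  85. ] yaw -11.6 | chassis c [-134.4   44.7] yaw -7.6 size [251.7  39.6] L [-118.  169.] n 1725
side world c [492.3  74.2] yaw -11.8 | chassis c [-133.7   34. ] yaw -7.8 size [235.1  32.7] L [-117.  158.] n 708
t 5.2 tcp [424.4  31.8 110. ] tool y ang 78.4 F [ 0.7 -0.5  0.5]
```

{"api": "send_rows", "payload": {
  "motion": [
    [0,[0,0,-5],[0,0,0]],
    [0,[0,0,-3.5],[0,0,0]],
    [0,[0,0,-1.5],[0,0,0]],
    [0,[1.5,-0.3,0],[0,0,0]],
    [0,[1.5,-0.3,0],[0,0,0]],
    [0,[1.04,-0.16,0],[0,0,0.087]],
    [0,[1.05,-0.07,0],[0,0,0.087]],
    [0,[1.05,0.02,0],[0,0,0.087]],
    [0,[1.04,0.11,0],[0,0,0.087]],
    [0,[1.03,0.2,0],[0,0,0.087]],
    [0,[1.01,0.29,0],[0,0,0.087]],
    [0,[0,0,0],[0,0,0]]
  ]
}}

```text
time: 6.7
eef_pos: [0.5197, 0.029, 0.012]
eef_rot: [[-0.949, -0.315, 0.004], [-0.315, 0.949, -0.0], [-0.003, -0.002, -1.0]]
contact_force: [0.3, -0.3, 0.6]
grip_width: 0.0937
```

```bash
python3 -c "
from h import *
bar('2')"
```

```text
scene world c [515.7  96.8] yaw 17.5 | chassis c [-111.9   58.1] yaw 21.5 size [ 56.4 251.3] L [-158.  174.] n 1805
side world c [524.7  63.7] yaw 14.9 | chassis c [-100.7   25.7] yaw 18.9 size [ 55.8 122.8] L [-141.  144.] n 440
t 6.8 tcp [518.2  29.2  11.3] tool y ang 108.3 F [-0.8  0.1  0.2]
```

View pics/scene2.png

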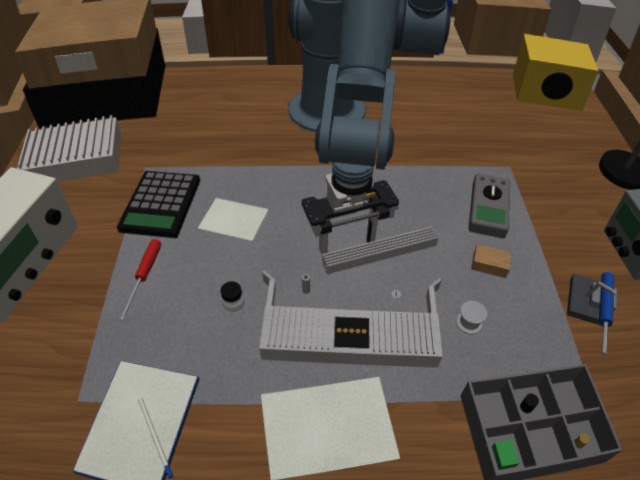

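Bar's at 22° with its right end leading. It spans (325,258) to (437,237) in the image, and the fingers are behind its right half. I'll back off a little, centre the fingers on the bar and push it square onto the approach line.

{"api": "send_rows", "payload": {
  "motion": [
    [0,[-0.95,-0.31,0],[0,0,0]],
    [0,[-1.75,5.2,0],[0,0,0]],
    [0,[0.7,0.23,0],[0,0,0]],
    [0,[0.95,0.32,0],[0,0,0]],
    [0,[0.95,0.32,0],[0,0,0]],
    [0,[0.95,0.32,0],[0,0,0]],
    [0,[0.95,0.32,0],[0,0,0]],
    [0,[0.95,0.32,0],[0,0,0]],
    [0,[0.95,0.32,0],[0,0,0]],
    [0,[0.95,0.32,0],[0,0,0]],
    [0,[0.4,0.13,0],[0,0,0]],
    [0,[0,0,0],[0,0,0]]
  ]
}}

```text
time: 8.3
eef_pos: [0.5685, 0.1046, 0.0105]
eef_rot: [[-0.949, -0.316, 0.002], [-0.316, 0.949, 0.0], [-0.002, -0.0, -1.0]]
contact_force: [-0.1, -0.0, 0.5]
grip_width: 0.0941
```

```bash
python3 -c "
from h import *
bar('3')"
```

```text
scene world c [581.1 118.8] yaw 18.4 | chassis c [-48.2  84.7] yaw 22.4 size [ 52.8 250.9] L [-96. 200.] n 1954
side world c [607.4  37.5] yaw 19.9 | chassis c [-16.3   5.3] yaw 23.9 size [53.6 87.8] L [-67. 120.] n 432
t 8.4 tcp [568.2 104.5  10.6] tool y ang 108.4 F [-0.1  0.4  0.1]
```

{"api": "send_rows", "payload": {
  "motion": [
    [0,[0.28,0.1,0],[0,0,0]],
    [0,[-1.9,-0.63,0],[0,0,0]],
    [0,[0,0,5],[0,0,0]],
    [255,[0,0,4.5],[0,0,-0.175]],
    [255,[0,2,0],[0,0,-0.175]],
    [255,[0,3,0],[0,0,-0.175]],
    [255,[0,3,0],[0,0,-0.175]],
    [255,[-0.27,3,0],[0,0,-0.175]],
    [255,[-0.3,3,0],[0,0,-0.175]],
    [255,[0,1.7,0],[0,0,-0.175]],
    [255,[0,0,0],[0,0,-0.175]],
    [255,[0,0,0],[0,0,-0.175]]
  ]
}}

```text
time: 9.9
eef_pos: [0.546, 0.2565, 0.1055]
eef_rot: [[-0.307, 0.952, 0.001], [0.952, 0.307, 0.001], [0.0, 0.001, -1.0]]
contact_force: [0.4, -1.5, 0.4]
grip_width: 0.0074
```

```bash
python3 -c "
from h import *
bar('4')
from bench import imaging
cv2.imwrite('pics/w4.png',imaging.get_image('wrist')['frame'][:,:,::-1])"
```

```text
scene world c [589.8 121.6] yaw 18.3 | chassis c [-39.7  88. ] yaw 22.3 size [ 36.5 251.8] L [-87. 204.] n 1918
side world c [591.4 120.1] yaw 18.4 | chassis c [-38.   86.7] yaw 22.4 size [ 38.1 252.5] L [-86. 202.] n 1171
t 10.0 tcp [546.  256.2 105.6] tool y ang 18.2 F [-0.1 -0.3  0.1]
```

View pics/w4.png

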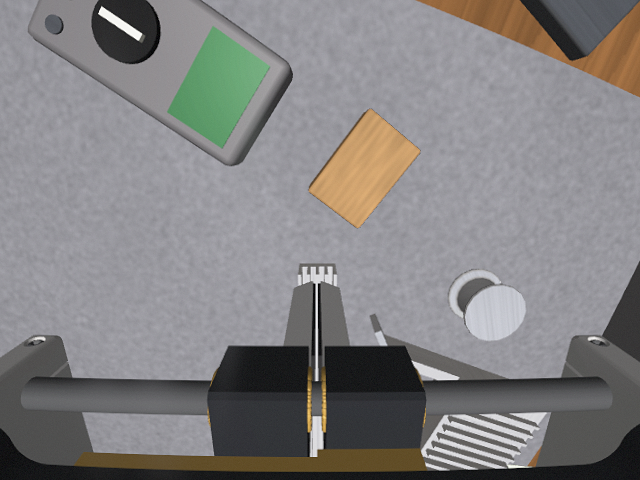

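{"api": "send_rows", "payload": {
  "motion": [
    [255,[0,0,-4],[0,0,0]],
    [255,[0,0,-3.5],[0,0,0]],
    [255,[0,0,-2],[0,0,0]],
    [255,[0.19,-0.57,0],[0,0,0]],
    [255,[0.28,-0.86,0],[0,0,0]],
    [255,[0.31,-0.95,0],[0,0,0]],
    [255,[0.31,-0.95,0],[0,0,0]],
    [255,[0.31,-0.95,0],[0,0,0]],
    [255,[0.31,-0.95,0],[0,0,0]],
    [255,[0.31,-0.95,0],[0,0,0]],
    [255,[0.19,-0.57,0],[0,0,0]],
    [255,[0,0,0],[0,0,0]]
  ]
}}

```text
time: 11.55
eef_pos: [0.5678, 0.1874, 0.01]
eef_rot: [[-0.312, 0.95, -0.0], [0.95, 0.312, -0.001], [-0.001, -0.001, -1.0]]
contact_force: [0.0, -0.4, 0.2]
grip_width: 0.0005
```

```bash
python3 -c "
from h import *
bar('5')"
```

```text
scene world c [607.8  68.3] yaw 17.5 | chassis c [-18.1  36.1] yaw 21.5 size [ 37.3 269.9] L [-64. 152.] n 2064
side world c [609.1  67.1] yaw 18.1 | chassis c [-16.7  35. ] yaw 22.1 size [ 37.5 270.7] L [-64. 151.] n 1272
t 11.65 tcp [567.5 187.8   9.9] tool y ang 18.2 F [-1.   0.9  0.1]
```

View pics/scene5.png

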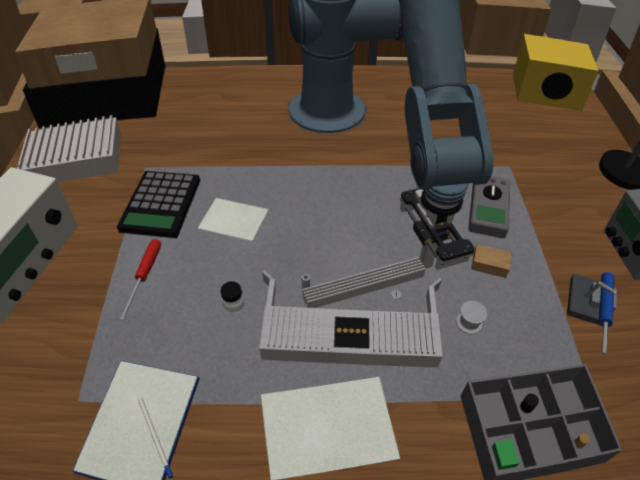

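The picture shows the bar's leading end just behind the post at (306,283), with its left end at (424,263) against the closed fingertips. I'll push 40 mm further along the same line.

{"api": "send_rows", "payload": {
  "motion": [
    [255,[0.31,-0.95,0],[0,0,0]],
    [255,[0.31,-0.95,0],[0,0,0]],
    [255,[0.31,-0.95,0],[0,0,0]],
    [255,[0.25,-0.76,0],[0,0,0]],
    [255,[0.06,-0.19,0],[0,0,0]],
    [255,[0,0,0],[0,0,0]]
  ]
}}

```text
time: 12.4
eef_pos: [0.5806, 0.1501, 0.0107]
eef_rot: [[-0.312, 0.95, 0.001], [0.95, 0.312, -0.001], [-0.001, 0.001, -1.0]]
contact_force: [-0.4, -0.4, -0.3]
grip_width: 0.0004
```

```bash
python3 -c "
from h import *
bar('6')
i=cv2.imread('pics/scene6.png')[200:400,230:480];cv2.imwrite('pics/c6.png',cv2.resize(i,None,fx=3,fy=3))"
```

```text
scene world c [619.6  31.3] yaw 18.1 | chassis c [-3.7 -0. ] yaw 22.1 size [ 36.7 269.1] L [-51. 116.] n 2081
side world c [621.4  29.1] yaw 18.1 | chassis c [-1.8 -2. ] yaw 22.1 size [ 38.  269.8] L [-49. 114.] n 1358
t 12.5 tcp [580.6 150.4  10.8] tool y ang 18.2 F [-0.2 -0.1  0.3]
```

View pics/c6.png

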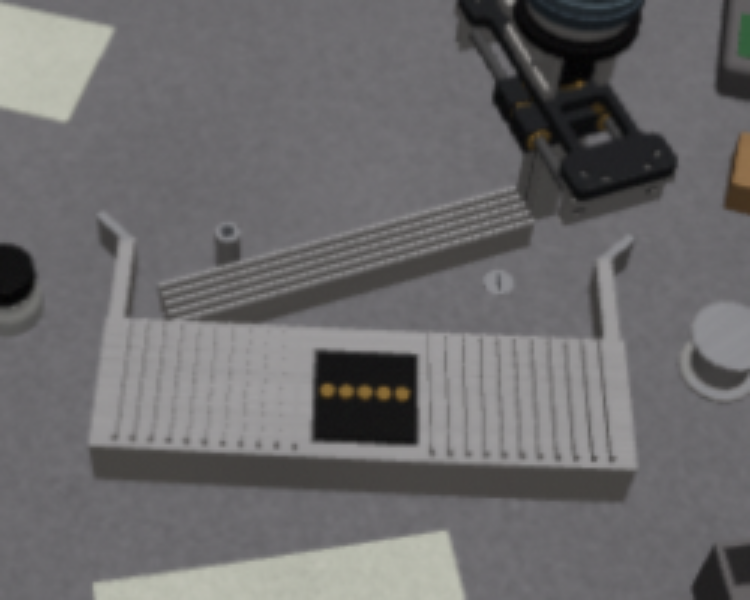

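The crop shows the right end behind the post (post at (228,240), end at (165,300)). The left end at (530,200) is clear of the left ear. Next I'll back off and set the open fingers behind the left half for the swing.

{"api": "send_rows", "payload": {
  "motion": [
    [255,[-0.62,1.9,0],[0,0,0]],
    [255,[0,0,5],[0,0,0]],
    [255,[0,0,4.5],[0,0,0.175]],
    [0,[0,-2,0],[0,0,0.175]],
    [0,[0,-2,0],[0,0,0.175]],
    [0,[0,-2,0],[0,0,0.175]],
    [0,[0.25,-2,0],[0,0,0.175]],
    [0,[0,-2,0],[0,0,0.175]],
    [0,[0,-2.3,0],[0,0,0.175]],
    [0,[0,0,0],[0,0,0.175]],
    [0,[0,0,0],[0,0,0.17]],
    [0,[0,0,0],[0,0,0]]
  ]
}}

```text
time: 14.0
eef_pos: [0.5763, 0.0476, 0.1055]
eef_rot: [[-0.951, -0.31, 0.0], [-0.31, 0.951, 0.0], [-0.0, 0.0, -1.0]]
contact_force: [0.1, 0.7, -0.3]
grip_width: 0.087
```

```bash
python3 -c "
from h import *
bar('7')"
```

```text
scene world c [622.3  23. ] yaw 18.3 | chassis c [-0.4 -8.1] yaw 22.3 size [ 36.7 252. ] L [-48. 108.] n 2026
side world c [624.  21.] yaw 17.8 | chassis c [ 1.4 -9.9] yaw 21.8 size [ 37.  252.7] L [-45. 106.] n 1317
t 14.1 tcp [576.4  47.3 105.5] tool y ang 108.0 F [-0.3 -0.4  0.3]
```

{"api": "send_rows", "payload": {
  "motion": [
    [0,[0,0,-4],[0,0,0]],
    [0,[0,0,-3.5],[0,0,0]],
    [0,[0,0,-2],[0,0,0]],
    [0,[1.1,0.36,0],[0,0,0]],
    [0,[0.61,0.33,0],[0,0,-0.064]],
    [0,[0.63,0.3,0],[0,0,-0.064]],
    [0,[0.65,0.25,0],[0,0,-0.064]],
    [0,[0.66,0.21,0],[0,0,-0.064]],
    [0,[0.67,0.17,0],[0,0,-0.064]],
    [0,[0.68,0.12,0],[0,0,-0.064]],
    [0,[0,0,0],[0,0,0]]
  ]
}}

```text
time: 15.48
eef_pos: [0.6287, 0.0641, 0.0123]
eef_rot: [[-0.998, 0.067, 0.004], [0.067, 0.998, -0.0], [-0.004, -0.0, -1.0]]
contact_force: [-0.4, -0.3, 0.4]
grip_width: 0.0943
```

```bash
python3 -c "
from h import *
bar('8')
i=cv2.imread('pics/scene8.png')[200:400,230:480];cv2.imwrite('pics/c8.png',cv2.resize(i,None,fx=3,fy=3))"
```

```text
scene world c [642.8  25.5] yaw -4.0 | chassis c [19.8 -4.1] yaw -0.0 size [251.4  52. ] L [ 20. 121.] n 2216
side world c [640.1 -20.1] yaw -3.6 | chassis c [ 20.3 -49.8] yaw 0.4 size [165.5  54.5] L [19. 75.] n 745
t 15.57 tcp [627.7  64.   11.7] tool y ang 86.2 F [ 0.7  0.6 -0.6]
```

View pics/c8.png

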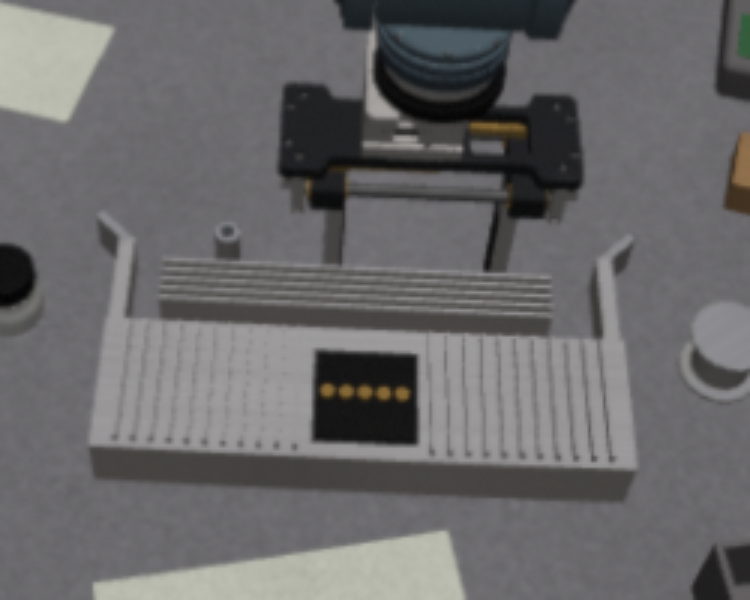

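The bar now lies parallel in the bay, from (160,275) to (550,295) in the crop. It's clear of the post and both walls, with both fingers behind it. About 27 mm remains to the back wall.

{"api": "send_rows", "payload": {
  "motion": [
    [0,[0.7,-0.05,0],[0,0,0]],
    [0,[0.7,-0.05,0],[0,0,0]],
    [0,[0.6,-0.04,0],[0,0,0]],
    [0,[0.3,-0.02,0],[0,0,0]],
    [0,[0.1,0,0],[0,0,0]],
    [0,[0,0,0],[0,0,0]]
  ]
}}

```text
time: 16.32
eef_pos: [0.6506, 0.0622, 0.0104]
eef_rot: [[-0.998, 0.068, 0.0], [0.068, 0.998, -0.0], [-0.0, -0.0, -1.0]]
contact_force: [-2.2, -0.3, 1.6]
grip_width: 0.0938
```

{"api": "send_rows", "payload": {
  "motion": [
    [0,[0.1,0,0],[0,0,0]],
    [0,[0.1,-0.02,0],[0,0,0]],
    [0,[0,0,0],[0,0,0]]
  ]
}}

```text
time: 16.7
eef_pos: [0.6526, 0.0621, 0.0104]
eef_rot: [[-0.998, 0.068, 0.0], [0.068, 0.998, 0.0], [-0.0, 0.0, -1.0]]
contact_force: [-2.5, 0.1, 1.5]
grip_width: 0.0941
```

{"api": "send_rows", "payload": {
  "motion": [
    [0,[0.1,0,0],[0,0,0]],
    [0,[0.1,-0.02,0],[0,0,0]],
    [0,[0,0,0],[0,0,0]]
  ]
}}

```text
time: 17.08
eef_pos: [0.6547, 0.062, 0.0104]
eef_rot: [[-0.998, 0.068, 0.001], [0.068, 0.998, 0.0], [-0.001, 0.0, -1.0]]
contact_force: [-1.6, 2.2, 0.3]
grip_width: 0.0937
```

{"api": "send_rows", "payload": {
  "motion": [
    [0,[0.1,0,0],[0,0,0]],
    [0,[0.1,-0.02,0],[0,0,0]],
    [0,[0,0,0],[0,0,0]]
  ]
}}

```text
time: 17.45
eef_pos: [0.6548, 0.0619, 0.0104]
eef_rot: [[-0.998, 0.067, -0.005], [0.067, 0.998, 0.0], [0.005, -0.0, -1.0]]
contact_force: [-9.1, -0.5, 6.5]
grip_width: 0.0938
```

{"api": "send_rows", "payload": {
  "motion": [
    [0,[0.1,0,0],[0,0,0]],
    [0,[0.05,0,0],[0,0,0]],
    [0,[0,0,0],[0,0,0]]
  ]
}}

```text
time: 17.82
eef_pos: [0.6548, 0.0619, 0.0104]
eef_rot: [[-0.998, 0.067, -0.009], [0.067, 0.998, 0.0], [0.009, -0.001, -1.0]]
contact_force: [-14.5, 1.0, 10.5]
grip_width: 0.0939
```

{"api": "send_rows", "payload": {
  "motion": [
    [0,[-0.6,0.04,0],[0,0,0]],
    [0,[-1.0,0.07,0],[0,0,0]],
    [0,[-1.5,0.1,0],[0,0,0]],
    [0,[-1.5,0.1,3],[0,0,0]],
    [0,[-3,0,5],[0,0,0]],
    [0,[-5,0,5],[0,0,0]],
    [0,[-5,0,3],[0,0,0]],
    [0,[0,0,0],[0,0,0]]
  ]
}}

```text
time: 18.82
eef_pos: [0.4875, 0.065, 0.1677]
eef_rot: [[-0.998, 0.067, 0.008], [0.067, 0.998, -0.001], [-0.008, -0.0, -1.0]]
contact_force: [-0.2, 0.2, 0.4]
grip_width: 0.094
```

Run:
```python
from h import *
bar('9')
from bench import imaging
for n in("scene","side"):
    w=cloud(imaging.get_image(n)); C=(w[...,:2]-O)@np.stack([CX,CY],1)*1000
    for y0 in(-110,-60,0,60,110):
        m=(abs(C[...,1]-y0)<8)&(w[...,2]>.021)&(w[...,2]<.033)&(C[...,0]>12)&(C[...,0]<80)
        x=C[...,0][m]; b=C[...,0][(abs(C[...,1]-y0)<8)&(w[...,2]>.044)&(w[...,2]<.056)&(C[...,0]>50)]
        print(n,y0,"bar x",np.round(np.percentile(x,[2,98]),1),"body front",np.round(np.percentile(b,2),1) if len(b) else None)
i=cv2.imread('pics/scene9.png')[200:400,230:480];j=cv2.imread('pics/side9.png')[150:310,290:450]
cv2.imwrite('pics/c9.png',np.hstack([cv2.resize(i,(500,400)),cv2.resize(j,(300,300)).repeat(1,0) if 0 else cv2.copyMakeBorder(cv2.resize(j,(300,300)),0,100,0,0,0)]))
```

```text
scene world c [671.4  23.6] yaw -4.0 | chassis c [48.5 -4.1] yaw 0.0 size [250.9  26.6] L [ 48. 121.] n 1296
side world c [675.8  14.1] yaw -5.3 | chassis c [ 53.5 -13.2] yaw -1.3 size [268.1  35.9] L [ 56. 112.] n 1062
t 18.93 tcp [488.2  64.7 165. ] tool y ang 86.1 F [-0.2  0.2 -1.1]
scene -110 bar x [37.3 55.8] body front 76.6
scene -60 bar x [37.3 55.6] body front 76.9
scene 0 bar x [37.9 59.2] body front 78.8
scene 60 bar x [36.7 55.4] body front 75.6
scene 110 bar x [35.5 59.2] body front 74.9
side -110 bar x [39.4 72.8] body front 76.3
side -60 bar x [39.  72.6] body front 76.8
side 0 bar x [38.9 72. ] body front 90.8
side 60 bar x [38.8 72.9] body front 77.2
side 110 bar x [38.4 72.1] body front 75.6
```

View pics/c9.png

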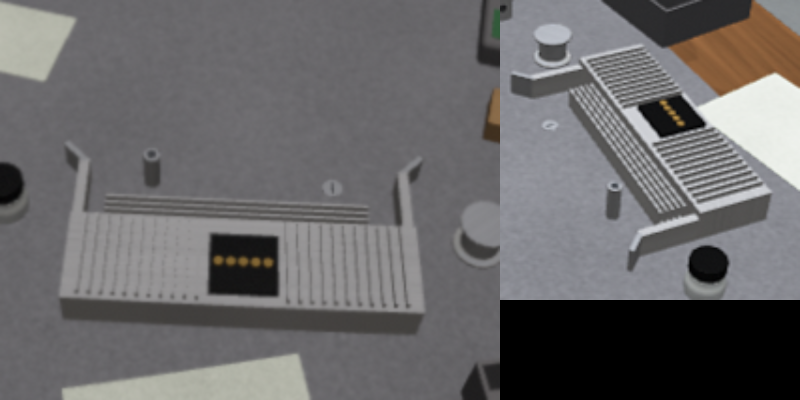

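```bash
python3 -c "
from bench import bot
print(bot.sign_off())"
```

```text
the job is handed in; nothing more can be done
None
```

The bar is fully home along the bay's back wall, and I handed the job in at about 19 s of the 64 s allowed.

**What I did:**
1. I slid the bar about 45 mm to the left and turned it about 22° so its right end led.
2. I pushed it along its length until the right end was behind the post.
3. I swung the left end in with both open fingertips behind the bar and pushed it square against the back wall.

The bar was only ever pushed with the fingertips, never gripped or lifted.

**Last checks:**
- **Seating:** the final push stopped moving, and the force rose to about 14 N along x (18 N in all). The bar's front face then measured 35.5–39.4 mm from the mouth across the two cameras, against 38 mm for a bar touching the wall. Its ends sit well clear of the side walls, centred about 4 mm to the right.
- **Angle:** the overhead rectangle fit gave 0.0° to the bay. The side camera's fit gave -1.3°, but its size was off (268 x 36 mm, probably part of the chassis included). The front face measured from that same camera was straight to about 1 mm.
- **Surroundings:** the last picture shows the jar, spool and post in place. I didn't re-measure the other objects. The fingers passed closest to the fuse box, by a computed 26 mm or so.
- **Arm:** the arm finished clear of everything, with the contact force about zero.

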